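# Close the sample station and start the test

## Task

Push the orange sample carriage fully home into its dark hood; then, with the fingertips, lightly press down the green start button on the control pod and let it come up again, and withdraw. Leave the red and blue buttons, the jar, the vial, the spare cup and the spatula alone; nothing needs to be grasped.

Things in the scene. Friction and masses are not known exactly. Their poses are not given: they have to be found in the camera images.
- station: Navy sample station fixed to the bench: base 120 mm (x) by 310 mm (y from -160 to +150) by 25 mm high; on y from -10 to +150 mm a hood, top 98 mm (orange plate and a steel disc on it, to 105 mm), its mouth facing the station's -y. Origin: on the bench under the base. The carriage runs along the station's own +y into the hood. Place and yaw vary.
- carriage (a joint): How far the orange carriage has slid along the station's +y, in m: 0 = fully out, 0.12 = fully home against its end stop, with the end plate closing the hood's mouth. Starts between 0 and 0.045. Stays where it is left; about 2 N of friction plus a little damping.
- push_face (a point): Middle of the outer face (facing the station's -y) of the carriage's upright orange end plate, 71 mm above the bench. The plate is 88 mm wide (station x), 14 mm thick, from 26 to 86 mm above the bench. Moves with the carriage; push it along the station's +y. Behind the plate a steel sample cup, 50 mm across, top at 72 mm, is fixed to the carriage.
- pod: Control pod fixed to the bench: navy box 90 mm (x) by 200 mm (y) by 35 mm high with an orange stripe along its robot-side edge. Origin: centre of its underside. The three buttons stand in a row along its y, at y = -60, 0 and +60 mm, in any order.
- start_top (a point): Centre of the top of the GREEN start button, a round spring button 30 mm across on a grey housing on the pod. Moves down with the button.
- start (a joint): How far the green start button is pressed, in m: 0 = up, 0.008 = fully down (about 4 N); springs back when released. Top 59 mm above the bench when up; its grey housing (46 mm across) ends 12 mm lower.
- stop_top (a point): Centre of the top of the RED stop button (same make); not to be touched.
- stop (a joint): Travel of the red button, 0 = up, 0.008 = down (m).
- jog_top (a point): Centre of the top of the BLUE jog button (same make); not to be touched.
- jog (a joint): Travel of the blue button, 0 = up, 0.008 = down (m).
- jar: Loose amber glass sample jar with a white lid, 48 mm across, 70 mm high, standing. Origin: centre of its underside. Leave alone.
- vial: Loose clear glass vial with a white cap, 30 mm across, 55 mm high, standing. Origin: centre of its underside. Leave alone.
- spare_cup: Loose empty steel sample cup, 52 mm across, 40 mm high, standing. Origin: centre of its underside. Leave alone.
- spatula: Loose lab spatula lying flat, 190 mm long: round wooden handle 12 mm thick (its -x half) and a steel blade 16 mm wide, 4 mm thick (+x). Origin at its middle, on the bench. Leave alone.

How it is judged:
By the outcome, as a careful person would: the job done as asked, in the order asked, and still so for the second after the job is handed in, with the robot touching nothing.
It also fails if it takes over 42 s, if anything falls off the work surface, if the arm or the gripper's body presses on something with over 40 N, if the wrist force passes 120 N, or if a joint passes its speed limit or range.

## Robot

A 6-joint arm with a two-finger parallel gripper is mounted at the origin on the work surface. World frame = base frame: x ahead of the robot, y to its left, z up, the work surface at z = 0. Lengths are in m, angles in rad, forces in N, time in s.
With the tool pointing down it reaches from about 0.325 to 1 m from the base axis. Payload 5.1 kg.
Tool frame: the origin (TCP) lies at the very end of the fingers, on their centre line; the grasp point (between the pads) lies r.grip_point_offset behind it (r.grip_point_offset is the distance from the TCP to the grasp point, in m); z points along the fingers, y is the line along which they close (so a half turn about z gives the same grasp; the last joint's range is limited). The gripper opens to 85 mm and grips with 20 to 120 N. Pads are 22 mm wide; open, the fingers measure 114 mm over their backs; the gripper's body (76 mm by 85 mm) begins 54 mm behind the grasp point. The pads swing forward as they close: fully open they stand 13 mm farther back than shut.
Start: joints at [1.112, 0.124, 1.65, -0, 1.367, -0.083], TCP at [0.239, 0.605, 0.231] pointing down, gripper open.
Joint ranges: [-2.61, 2.61], [-1.02, 2.33], [0.03, 2.71], [-1.35, 4.49], [0.32, 2.68], [-2.91, 2.91]. Speed limits (rad/s): [2.57, 2.57, 3.14, 3.14, 3.14, 3.14].

## Interface

Orientations are given as a unit quaternion [w, x, y, z].
In Python, from rig import telemetry, imaging, r gives the robot as it stands.
- The arm moves only by the shell command python3 -m handwheel 'ROWS' [FORCE]. ROWS is JSON, a list of rows, each a list of 7 numbers: the turn, a rotation vector about the tool's x, y, z in degrees, then the shift along the tool's x, y, z in mm, then the closure, from -1 (fully open) to 1 (shut). In form: [[wx, wy, wz, x, y, z, jaw], ...]. A call has 1 to 12 rows; each row shifts and turns the commanded pose from where the row before left it, along the tool's axes as they then stand; what a row does not reach is not made up. A row lasts 1/10 s, in which the tool goes at most 50 mm and 8.59 degrees, less where a joint would pass 70% of its speed; a pose out of reach is approached as far as the arm can. A call is refused whole if a number of a shift passes 50 or a number of a turn 8.59, either way. A call with a gripper value outside its range is refused whole. The fingers move at their own pace and stop on an object; FORCE is the grip in N (left out, the last holds). Time passes only in rows, so rows that do not move let the fingers close. It gives the time, the measured TCP pose, the force, the opening and the grip force at its end, in the units of the state.
- telemetry.sense(): the state, without advancing time (a new reading comes with each control period).
- imaging.grab_frame(name): name is "scene" or "top"; returns a dict with "frame" (480x640x3 uint8, red, green, blue), "vfov" (degrees; the focal length in pixels is half the picture's height over the tangent of half this angle, whatever the lens; pixels are square), "cx", "cy" (the principal point, pixels), "world_from_camera" (4x4, takes a point from camera to world coordinates). Camera axes: x right, y down, z forward; pixel columns grow to the right and rows downward; lengths in m; the calibration is good to about 2 mm. A picture is of the moment at which its call begins. There is no depth.
- r.job_done(): hands the job in; it is judged then, once.
The state is a dict: "time_s": time; "joints": joint angles; "joint_vel": joint speeds; "effort": joint torques, N m; "eef_pos": TCP position; "tcp_rot": TCP orientation; "force": force on the tool from outside, world axes, zero at the start; "moment": the same for the moment, N m; "finger_gap": finger opening in m; "grip_force": force on a finger pad.
Only numpy, scipy, OpenCV 4.12 (cv2) and the standard library are available. Lean on these libraries where they do the work, as an engineer would, in place of code of your own. Each camera call takes 0.05 s, during which the arm holds its last target. There are 200 camera calls.

## Working session

There is one attempt and no reset: what is moved stays moved. The work goes in short steps, Python scripts to look and compute and a shell command to move; the robot and the scene stay as the last step left them, time stands still between calls to the robot, and variables do not carry over. Pictures are saved under pics/ and viewed, at most 10 in all, crops included, and the job is handed in when it is done.

```bash
mkdir -p pics
python3 - <<'E'
from rig import telemetry, imaging, r
import cv2,json
s=telemetry.sense();print({k:s[k] for k in('time_s','eef_pos','tcp_rot','force','finger_gap')}, r.grip_point_offset)
for n in('scene','top'):
    f=imaging.grab_frame(n);cv2.imwrite(f'pics/{n}0.png',f['frame'][:,:,::-1]);print(n,f['vfov'],f['cx'],f['cy'],f['world_from_camera'])
E
```

```text
{'time_s': 0.0, 'eef_pos': array([0.23830968, 0.60409314, 0.23008474]), 'tcp_rot': array([-2.62407061e-04,  1.86776884e-01,  9.82401834e-01, -9.81964087e-04]), 'force': array([ 0.04723853,  0.114777  , -0.46478336]), 'finger_gap': 0.08548458535274553} 0.0187
scene 55.21582575586096 319.42135977667357 241.02440454163653 [[ 0.17215814  0.70632237 -0.68663693  1.04657962]
 [ 0.98498494 -0.13255517  0.11060648 -0.09410811]
 [-0.01289344 -0.69536885 -0.71853735  0.60929635]
 [ 0.          0.          0.          1.        ]]
top 56.28317029436817 320.0469052820119 241.7557909571414 [[ 0.01823392 -0.97938736  0.20116641  0.41470565]
 [-0.99981482 -0.01662264  0.00969616 -0.02964848]
 [-0.00615238 -0.20130595 -0.97950909  0.80445977]
 [ 0.          0.          0.          1.        ]]
```

View pics/scene0.png

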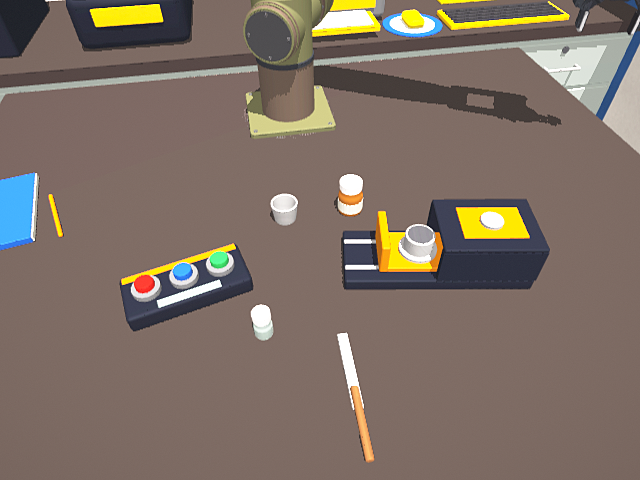

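View pics/top0.png

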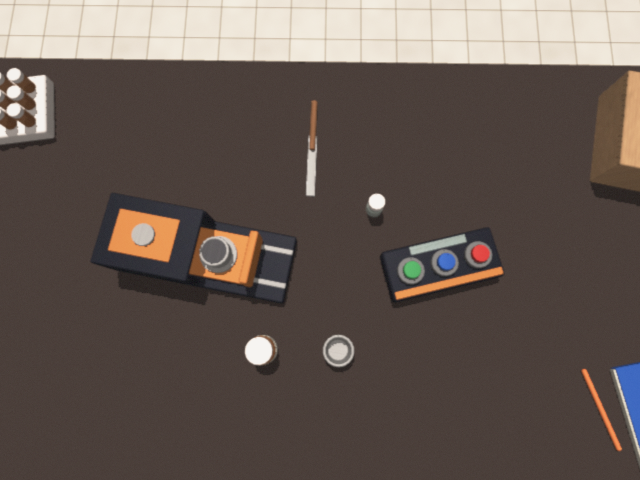

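The scene view shows the station at right (end plate ~(383,240), hood ~(490,240)) and the pod at left with green at (219,261). In the top view the end plate is at ~(252,259), green at (412,270), jar at (260,350), cup at (338,350) and vial at (376,204).

```bash
cat > h.py <<'E'
import numpy as np,cv2
from rig import imaging
def cam(n):
    f=imaging.grab_frame(n);h=240/np.tan(np.radians(f['vfov']/2));return f['frame'],h,f['cx'],f['cy'],np.array(f['world_from_camera'])
def ray(c,p):
    _,h,cx,cy,T=c;return T[:3,3],T[:3,:3]@np.array([(p[0]-cx)/h,(p[1]-cy)/h,1])
def onz(c,p,z):
    o,d=ray(c,p);return o+d*(z-o[2])/d[2]
def tri(c1,p1,c2,p2):
    o1,d1=ray(c1,p1);o2,d2=ray(c2,p2)
    t=np.linalg.lstsq(np.c_[d1,-d2],o2-o1,rcond=None)[0];a=o1+t[0]*d1;b=o2+t[1]*d2
    return (a+b)/2,np.linalg.norm(a-b)
def blobs(c,lo,hi,amin=60):
    m=cv2.inRange(cv2.cvtColor(c[0],cv2.COLOR_RGB2HSV),lo,hi)
    k=cv2.findContours(m,cv2.RETR_EXTERNAL,cv2.CHAIN_APPROX_NONE)[0]
    return [q for q in k if cv2.contourArea(q)>amin]
E
python3 - <<'E'
from h import *
np.set_printoptions(precision=4,suppress=True)
C={n:cam(n) for n in('scene','top')}
for nm,lo,hi in(('green',(45,120,60),(80,255,255)),('blue',(105,120,80),(125,255,255)),('orange',(5,150,100),(30,255,255))):
    for n in C:
        for q in blobs(C[n],lo,hi):
            (x,y),_,_=cv2.minAreaRect(q)
            print(nm,n,cv2.contourArea(q),(x,y),cv2.boxPoints(cv2.minAreaRect(q)).round(1).tolist() if nm=='orange' else onz(C[n],(x,y),.059))
a=C['top'][0][185:315,85:310];b=C['scene'][0][190:300,330:555]
a=cv2.resize(a,(780,450),interpolation=cv2.INTER_CUBIC);cv2.imwrite('pics/ct.png',a[:,:,::-1])
b=cv2.resize(b,(790,386),interpolation=cv2.INTER_CUBIC);cv2.imwrite('pics/cs.png',b[:,:,::-1])
E
```

```text
green scene 216.5 (218.5, 259.5) [ 0.5315 -0.1765  0.059 ]
green top 180.0 (411.5, 269.5) [ 0.523  -0.1761  0.059 ]
blue scene 66.0 (183.12295532226562, 275.1475524902344) [ 0.5546 -0.2318  0.059 ]
blue scene 128.5 (15.617650032043457, 242.97061157226562) [ 0.4309 -0.5125  0.059 ]
blue scene 673.5 (619.181396484375, 74.61473083496094) [0.0843 0.8354 0.059 ]
blue top 955.0 (626.4999389648438, 403.4999694824219) [ 0.3163 -0.509   0.059 ]
blue top 209.0 (446.0, 261.0) [ 0.5384 -0.2342  0.059 ]
orange scene 549.0 (361.7906494140625, 423.43682861328125) [[349.3999938964844, 386.79998779296875], [357.8999938964844, 384.8999938964844], [374.20001220703125, 460.1000061035156], [365.70001220703125, 461.8999938964844]]
orange scene 515.5 (177.69252014160156, 263.540283203125) [[119.9000015258789, 278.6000061035156], [233.5, 242.1999969482422], [235.5, 248.5], [121.9000015258789, 284.8999938964844]]
orange scene 1575.5 (408.5, 241.0) [[375.0, 211.0], [442.0, 211.0], [442.0, 271.0], [375.0, 271.0]]
orange scene 1943.5 (492.5, 222.5) [[456.0, 207.0], [529.0, 207.0], [529.0, 238.0], [456.0, 238.0]
[... 1319 characters left out ...]
9877929688, 449.20001220703125], [616.7999877929688, 451.5]]
orange top 731.5 (448.5771789550781, 282.8215026855469) [[394.20001220703125, 291.8999938964844], [501.1000061035156, 266.20001220703125], [502.8999938964844, 273.79998779296875], [396.1000061035156, 299.3999938964844]]
orange top 2791.0 (224.82496643066406, 252.9190673828125) [[189.10000610351562, 274.0], [199.3000030517578, 220.1999969482422], [260.6000061035156, 231.89999389648438], [250.39999389648438, 285.6000061035156]]
orange top 2574.0 (143.42013549804688, 234.90830993652344) [[107.5999984741211, 250.1999969482422], [116.0, 207.3000030517578], [179.3000030517578, 219.60000610351562], [170.89999389648438, 262.6000061035156]]
```

View pics/ct.png

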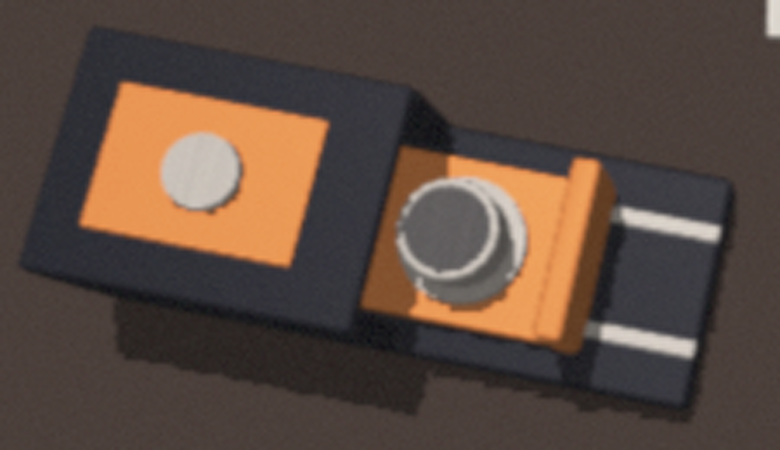

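View pics/cs.png

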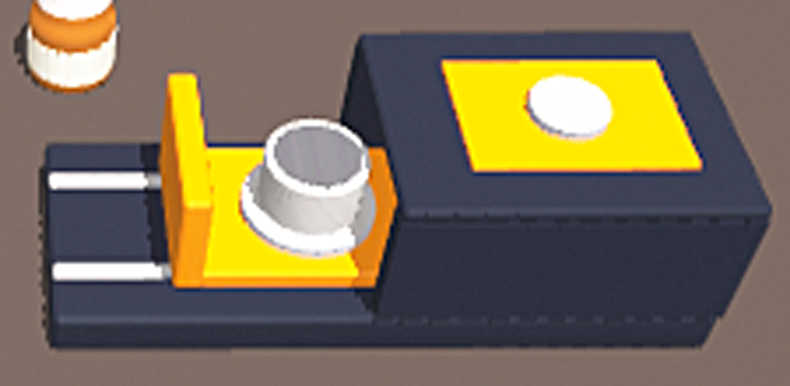

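Top crop: the plate's outer top edge runs from (602,163) to (560,343), and the hood plate corners are clear. Scene crop: the same edge runs from (185,208) to (170,73). Triangulating these.

Run:
```python
from h import *
np.set_printoptions(precision=4,suppress=True)
S,T=cam('scene'),cam('top')
ct=lambda u,v:(85+(u+.5)*225/780-.5,185+(v+.5)*130/450-.5)
cs=lambda u,v:(330+(u+.5)*225/790-.5,190+(v+.5)*110/386-.5)
P={}
for n,a,b in(('h++',(122,82),(702,170)),('h+-',(329,122),(472,170)),('h--',(290,268),(442,60)),('h-+',(79,227),(655,60)),('plate+x',(602,163),(185,208)),('plate-x',(560,343),(170,73))):
    P[n],e=tri(T,ct(*a),S,cs(*b));print(n,P[n],e, onz(T,ct(*a),P[n][2]))
for a,b in(('h++','h+-'),('h-+','h--')):
    d=P[a]-P[b];print('ydir yaw',np.degrees(np.arctan2(-d[0],d[1])))
for a,b in(('h++','h-+'),('h+-','h--'),('plate+x','plate-x')):
    d=P[a]-P[b];print('xdir yaw',np.degrees(np.arctan2(d[1],d[0])),np.linalg.norm(d))
print('plate mid',(P['plate+x']+P['plate-x'])/2)
# green: fit on top face: brightest part
for n,c in(('S',S),('T',T)):
    q=blobs(c,(45,120,60),(80,255,255))[0];x,y,w,h=cv2.boundingRect(q);hsv=cv2.cvtColor(c[0],cv2.COLOR_RGB2HSV)[y:y+h,x:x+w]
    print(n,x,y);print(hsv[:,w//2,2],hsv[h//2,:,2])
print(tri(S,(218.5,258.5),T,(412,269)))
# base end corners, obstacles
for nm,p,z in(('jarlid',(259,351),.07),('cup',(338,350),.04),('vial',(376,201),.055),('basecorner',ct(733,182),.025),('basecorner2',ct(688,405),.025)):print(nm,onz(T,p,z))
```

```text
h++ [0.6105 0.3067 0.0965] 0.0002296510388778875 [0.6105 0.3068 0.0965]
h+- [0.5924 0.2068 0.0972] 6.636582079171601e-05 [0.5924 0.2068 0.0972]
h-- [0.5226 0.2193 0.0989] 0.0013468363952169047 [0.5225 0.2186 0.0989]
h-+ [0.5402 0.3187 0.0979] 0.00032344211935375535 [0.5401 0.3185 0.0979]
plate+x [0.5783 0.0804 0.0824] 0.001171511846666719 [0.5782 0.0798 0.0824]
plate-x [0.4918 0.0961 0.084 ] 0.0019373886406820354 [0.4917 0.0951 0.084 ]
ydir yaw -10.23492073324221
ydir yaw -10.011416849058428
xdir yaw -9.737184858987229 0.07130482616159232
xdir yaw -10.145250325111837 0.0709149575555236
xdir yaw -10.306830419834574 0.08786771172833584
plate mid [0.5351 0.0882 0.0832]
S 210 252
[255 254 254 254 254 254 254 254 254 254 255 255 230 218 218 206] [251 255 255 254 254 254 254 254 254 254 254 254 255 255 255 255 205 178]
T 404 262
[182 184 181 183 182 182 182 183 182 180 179 182 180 181 174 143] [146 179 186 186 186 184 184 182 182 180 180 182 178 179 178 174]
(array([ 0.5246, -0.1776,  0.0541]), np.float64(0.0007278444861097018))
jarlid [0.3863 0.0716 0.07  ]
cup [ 0.3892 -0.0552  0.04  ]
vial [ 0.6425 -0.1181  0.055 ]
basecorner [0.5823 0.0208 0.025 ]
basecorner2 [0.4681 0.0399 0.025 ]
```

```bash
python3 -m handwheel '[[0,0,-5.75,0,0,0,1],[0,0,-5.75,0,0,0,1],[0,0,0,-27,-36,0,1],[0,0,0,-27,-36,0,1],[0,0,0,-27,-36,0,1],[0,0,0,-27,-36,0,1],[0,0,0,-27,-36,0,1],[0,0,0,-27,-36,0,1],[0,0,0,-27,-36,0,1],[0,0,0,-27,-36,0,1],[0,0,0,-27,-36,0,1],[0,0,0,-27,-36,0,1]]'
cat > go.py <<'E'
import sys,numpy as np
from scipy.spatial.transform import Rotation as R
from rig import telemetry
s=telemetry.sense();q=s['tcp_rot'];M=R.from_quat([q[1],q[2],q[3],q[0]]).as_matrix()
t=np.array(list(map(float,sys.argv[1:4])))
print(s['time_s'],s['eef_pos'].round(4),'force',s['force'].round(2),'gap',round(s['finger_gap'],4));print('tool x',M[:,0].round(3),'y',M[:,1].round(3),'to go mm',(1000*M.T@(t-s['eef_pos'])).round(1))
E
python3 go.py .526 .036 .06
```

```text
time_s: 1.5
eef_pos: [0.4422, 0.2014, 0.2316]
tcp_rot: [0.0, 0.087, 0.996, 0.0]
force: [1.2, -0.0, -0.2]
finger_gap: -0.0002
grip_force: 0.0
1.5 [0.4422 0.2014 0.2316] force [ 1.2  -0.05 -0.17] gap -0.0002
tool x [-0.985  0.174 -0.001] y [0.174 0.985 0.   ] to go mm [-111.1 -148.4  171.6]
```

```bash
python3 -m handwheel '[[0,0,0,-28,-37,0,1],[0,0,0,-28,-37,0,1],[0,0,0,-28,-37,0,1],[0,0,0,-27,-37,0,1],[0,0,0,0,0,0,1],[0,0,0,0,0,43,1],[0,0,0,0,0,43,1],[0,0,0,0,0,43,1],[0,0,0,0,0,42,1],[0,0,0,0,0,0,1],[0,0,0,0,0,0,1]]'
python3 go.py .535 .088 .06
python3 - <<'E'
from h import *
for n in('scene','top'):cv2.imwrite(f'pics/{n}1.png',cam(n)[0][:,:,::-1])
a,b=cv2.imread('pics/scene1.png')[150:320,250:560],cv2.imread('pics/top1.png')[170:340,80:390]
cv2.imwrite('pics/c1.png',np.r_[cv2.resize(a,(540,296)),cv2.resize(b,(540,296))])
E
```

```text
time_s: 2.6
eef_pos: [0.5249, 0.0384, 0.0605]
tcp_rot: [-0.001, 0.087, 0.996, 0.0]
force: [0.9, 0.9, 1.3]
finger_gap: 0.0002
grip_force: 0.0
2.6 [0.5249 0.0384 0.0605] force [0.88 0.87 1.29] gap 0.0002
tool x [-0.985  0.174  0.001] y [ 0.174  0.985 -0.   ] to go mm [-1.3 50.6  0.4]
```

View pics/c1.png

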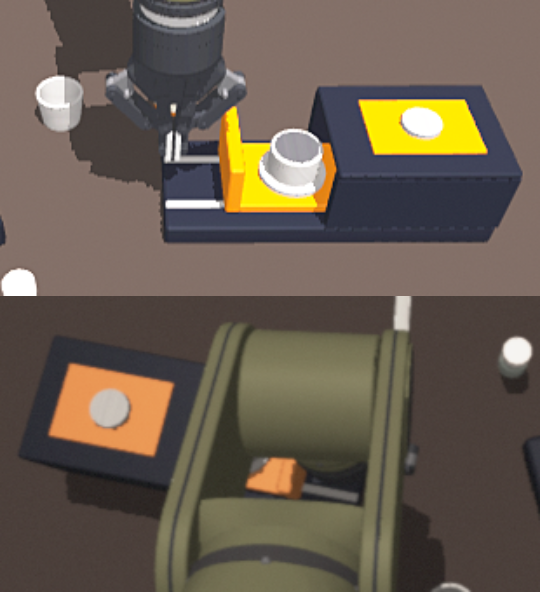

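The linkage stands out along the closing line in this view, just ahead of the fingers and close above the plate. I'll turn the tool 90° so it lies across the push and clears the plate and hood.

```bash
python3 -m handwheel '[[0,0,8.5,0,0,0,1],[0,0,8.5,0,0,0,1],[0,0,8.5,0,0,0,1],[0,0,8.5,0,0,0,1],[0,0,8.5,0,0,0,1],[0,0,8.5,0,0,0,1],[0,0,8.5,0,0,0,1],[0,0,8.5,0,0,0,1],[0,0,8.5,0,0,0,1],[0,0,8.5,0,0,0,1],[0,0,5,0,0,0,1],[0,0,0,0,0,0,1]]'
python3 go.py .535 .088 .06; python3 -c "from rig import telemetry as t;print(t.sense()['joints'].round(2))"
```

```text
time_s: 3.9
eef_pos: [0.5275, 0.0381, 0.0637]
tcp_rot: [0.002, 0.766, 0.643, 0.002]
force: [0.5, -0.2, 0.3]
finger_gap: 0.0
grip_force: 0.0
3.9 [0.5275 0.0381 0.0637] force [ 0.47 -0.24  0.35] gap 0.0
tool x [0.174 0.985 0.001] y [ 0.985 -0.174  0.006] to go mm [50.5 -1.3  3.7]
[-0.03  0.02  2.06  0.    1.06  0.15]
```

```bash
python3 -m handwheel '[[0,0,0,15,0,0,1],[0,0,0,15,0,0,1],[0,0,0,6,0,0,1],[0,0,0,6,0,0,1],[0,0,0,8,0,0,1],[0,0,0,8,0,0,1],[0,0,0,8,0,0,1],[0,0,0,8,0,0,1],[0,0,0,8,0,0,1],[0,0,0,8,0,0,1],[0,0,0,8,0,0,1],[0,0,0,2,0,0,1]]'
python3 go.py .548 .164 .06
```

```text
time_s: 5.1
eef_pos: [0.5427, 0.1374, 0.0602]
tcp_rot: [-0.0, 0.766, 0.643, -0.0]
force: [-0.2, -1.8, 1.1]
finger_gap: -0.0001
grip_force: 1.1
5.1 [0.5427 0.1374 0.0602] force [-0.21 -1.78  1.07] gap -0.0001
tool x [0.173 0.985 0.   ] y [ 0.985 -0.173 -0.   ] to go mm [27.1  0.6  0.2]
```

```bash
python3 -m handwheel '[[0,0,0,4,0,0,1],[0,0,0,4,0,0,1],[0,0,0,3,0,0,1],[0,0,0,2,0,0,1],[0,0,0,0,0,0,1]]'
for i in 1 2 ; do python3 -m handwheel '[[0,0,0,1.5,0,0,1],[0,0,0,0,0,0,1]]' | grep -E 'pos|force:'; done
```

```text
time_s: 5.6
eef_pos: [0.5447, 0.1497, 0.0601]
tcp_rot: [-0.0, 0.766, 0.643, -0.0]
force: [0.4, -1.0, 0.3]
finger_gap: -0.0
grip_force: 0.0
eef_pos: [0.5448, 0.1508, 0.06]
force: [0.2, -1.4, -0.1]
grip_force: 0.5
eef_pos: [0.5451, 0.1523, 0.0601]
force: [-0.7, -0.2, -0.3]
grip_force: 0.7
```

```bash
for i in 1 2 3; do python3 -m handwheel '[[0,0,0,1.5,0,0,1],[0,0,0,0.5,0,0,1]]' | grep -E 'pos|force:'; done
```

```text
eef_pos: [0.5452, 0.1528, 0.0601]
force: [-1.7, -8.7, 2.7]
grip_force: 4.7
eef_pos: [0.5452, 0.1528, 0.0601]
force: [-4.1, -16.0, 5.2]
grip_force: 8.6
eef_pos: [0.5452, 0.1528, 0.0601]
force: [-6.5, -24.3, 9.0]
grip_force: 12.4
```

```bash
python3 -m handwheel '[[0,0,0,-10,0,0,1],[0,0,0,-25,0,0,1],[0,0,0,-25,0,0,1],[0,0,0,-20,0,-30,1],[0,0,0,-40,0,-40,1],[0,0,0,-45,0,0,1],[0,0,0,-45,0,0,1],[0,0,0,-40,0,0,1],[0,0,0,0,0,0,1]]'
python3 go.py .524 -.1765 .1
python3 - <<'E'
from h import *
for n in('scene','top'):cv2.imwrite(f'pics/{n}2.png',cam(n)[0][:,:,::-1])
a,b=cv2.imread('pics/scene2.png')[150:320,250:560],cv2.imread('pics/top2.png')[170:340,80:390]
cv2.imwrite('pics/c2.png',np.r_[cv2.resize(a,(540,296)),cv2.resize(b,(540,296))])
E
```

```text
time_s: 7.5
eef_pos: [0.5036, -0.0868, 0.1262]
tcp_rot: [0.001, 0.768, 0.641, 0.0]
force: [1.0, 0.8, -0.3]
finger_gap: -0.0002
grip_force: 0.0
7.5 [ 0.5036 -0.0868  0.1262] force [ 0.96  0.83 -0.27] gap -0.0002
tool x [ 0.179  0.984 -0.   ] y [ 0.984 -0.179  0.002] to go mm [-84.6  36.1  26.3]
```

View pics/c2.png

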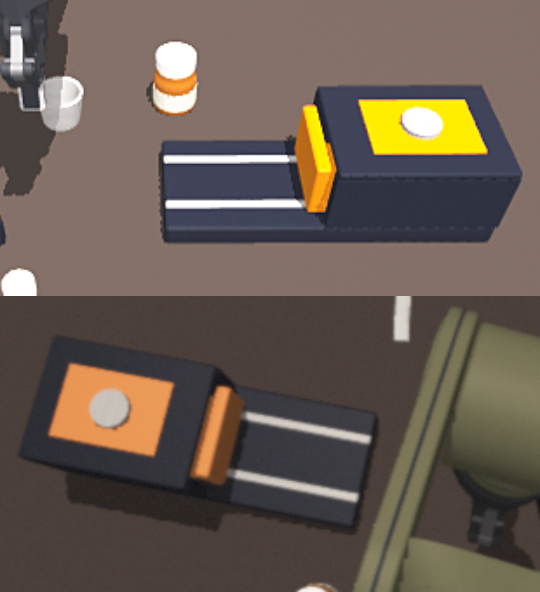

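The carriage is home: its end plate sits flush at the hood's mouth in both views. Now on to the button.

```bash
python3 -m handwheel '[[0,0,0,-30,12,0,1],[0,0,0,-30,12,0,1],[0,0,0,-25,12,0,1],[0,0,0,0,0,0,1],[0,0,0,0,0,25,1],[0,0,0,0,0,25,1],[0,0,0,0,0,0,1],[0,0,0,0,0,0,1]]' | head -2
python3 go.py .524 -.1765 .059
python3 - <<'E'
from h import *
for n in('scene','top'):cv2.imwrite(f'pics/{n}3.png',cam(n)[0][:,:,::-1])
a,b=cv2.imread('pics/scene3.png')[200:340,100:300],cv2.imread('pics/top3.png')[190:330,350:550]
cv2.imwrite('pics/c3.png',np.r_[cv2.resize(a,(420,294)),cv2.resize(b,(420,294))])
E
```

```text
time_s: 8.4
eef_pos: [0.5243, -0.1719, 0.0754]
8.4 [ 0.5243 -0.1719  0.0754] force [-1.1  -0.54  0.39] gap -0.0005
tool x [0.173 0.985 0.001] y [ 0.985 -0.173 -0.001] to go mm [-4.6  0.5 16.4]
```

View pics/c3.png

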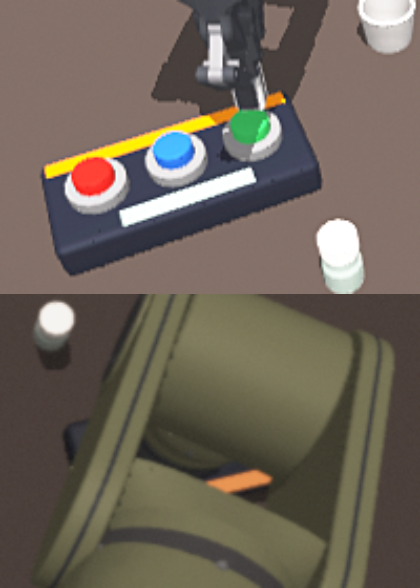

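The tips are right above green, with red and blue clear. I'll centre and press in small steps.

```bash
python3 -m handwheel '[[0,0,0,-4.5,0.5,0,1],[0,0,0,0,0,7,1],[0,0,0,0,0,6,1],[0,0,0,0,0,2,1],[0,0,0,0,0,0,1]]'|grep -E 'pos|force:'; for i in 1 2; do python3 -m handwheel '[[0,0,0,0,0,2,1],[0,0,0,0,0,1,1],[0,0,0,0,0,0,1]]'| grep -E 'pos|force:'; done
```

```text
eef_pos: [0.5235, -0.1778, 0.0598]
force: [0.3, -0.2, 0.1]
grip_force: 0.0
eef_pos: [0.5242, -0.178, 0.0578]
force: [-0.6, -0.8, 0.9]
grip_force: 0.7
eef_pos: [0.5244, -0.1781, 0.0549]
force: [-0.7, -0.1, 2.3]
grip_force: 1.2
```

```bash
for i in 1 2 3; do python3 -m handwheel '[[0,0,0,0,0,1.5,1],[0,0,0,0,0,0,1]]'| grep -E 'pos|force:'; done
```

```text
eef_pos: [0.5244, -0.1781, 0.0533]
force: [-0.9, -1.0, 2.2]
grip_force: 1.5
eef_pos: [0.5244, -0.1781, 0.0518]
force: [1.2, -1.2, 3.1]
grip_force: 1.8
eef_pos: [0.5244, -0.1781, 0.051]
force: [-2.8, 1.2, 6.7]
grip_force: 3.8
```

Fully down at z = 0.051 with a light 6–7 N. Releasing and withdrawing.

```bash
python3 -m handwheel '[[0,0,0,0,0,-3,1],[0,0,0,0,0,-8,1],[0,0,0,0,0,-20,1],[0,0,0,0,0,-35,1],[0,0,0,0,0,-40,1],[0,0,0,-20,-40,0,1],[0,0,0,-20,-40,0,1],[0,0,0,0,0,0,1],[0,0,0,0,0,0,1],[0,0,0,0,0,0,1]]'
python3 - <<'E'
from h import *
cv2.imwrite('pics/scene4.png',cam('scene')[0][:,:,::-1])
E
```

```text
time_s: 11.2
eef_pos: [0.4387, -0.2033, 0.1562]
tcp_rot: [-0.0, 0.766, 0.643, 0.0]
force: [0.3, 0.4, -0.2]
finger_gap: 0.0002
grip_force: 0.0
```

View pics/scene4.png

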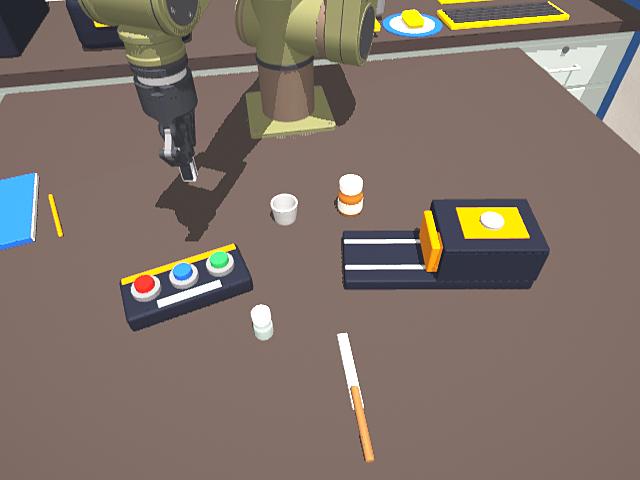

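The carriage is home (end plate at ~(430,240)), green is back up at (219,261), the loose items haven't moved, and the arm is clear.

```bash
python3 -c "from rig import r;print(r.job_done())"
```

```text
the job is handed in; nothing more can be done
None
```

I pushed the carriage fully home against its end stop, then pressed the green button fully down (under 7 N) and let it spring back up; the arm is withdrawn, nothing else was touched, and the job was handed in at about 11 s.

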